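# Load the ribbon caddy for a label printer changeover

### The arm

A 6-joint arm with a two-finger parallel gripper is mounted at the origin on a cart in front of the work surface, level with it; the furniture and walls round the work are solid. World frame = base frame: x ahead of the robot, y to its left, z up, the work surface at z = 0. Lengths are in m, angles in rad, forces in N, time in s.
With the tool pointing down it reaches from about 0.35 to 0.85 m from the base axis. Payload 8.1 kg.
Tool frame: the origin (TCP) lies at the centre of the arm's flange, where the gripper is bolted on; the fingertips stand 186 mm ahead of it and the grasp point (between the pads) lies 167 mm ahead of it; z points along the fingers, y is the line along which they close (so a half turn about z gives the same grasp; the last joint's range is limited). The gripper opens to 93 mm and grips with 3 to 60 N. Pads are 15 mm wide; open, the fingers measure 128 mm over their backs; the gripper's body (75 mm by 188 mm) begins 65 mm behind the grasp point.
Start: joints at [-1.258, 0.13, 1.488, -0, 1.523, -0.085], TCP at [0.232, -0.553, 0.405] pointing down, gripper open.
Joint ranges: [-2.96, 2.96], [-0.89, 2.26], [0.02, 2.5], [-1.34, 4.48], [0, 2.73], [-2.66, 2.66]. Speed limits (rad/s): [2.39, 2.39, 2.79, 3.14, 3.14, 3.14].

### API

Orientations are given as a rotation vector (axis times angle).
In Python, from plant import robot gives the robot as it stands.
- The arm moves only by the tool apply_moves, never from a script. Its argument "series" is a list of rows, each a list of 2 entries, a list of its own where there are three numbers: the shift along the tool's x, y, z in mm, then the turn, a rotation vector about the tool's x, y, z in rad. A call has 1 to 12 rows; each row shifts and turns the commanded pose from where the row before left it, along the tool's axes as they then stand; what a row does not reach is not made up. A row lasts 1/12 s, in which the tool goes at most 41.7 mm and 7.16 degrees, less where a joint would pass 70% of its speed; a pose out of reach is approached as far as the arm can. A call is refused whole if a number of a shift passes 41.7 or a number of a turn 0.125, either way. A call with a gripper value outside its range is refused whole. "claw" is the opening, from 0 (shut) to 1 (fully open), set as the call begins (left out, the last holds). The fingers move at their own pace and stop on an object; "newtons" is the grip in N (left out, the last holds). Time passes only in rows, so rows that do not move let the fingers close. It gives the time, the measured TCP pose, the force, the opening and the grip force at its end, in the units of the state.
- robot.read_state(): the state, without advancing time (a new reading comes with each control period).
- robot.read_camera(name): name is "scene" or "top"; returns (picture, depth): 480x640x3 uint8, blue, green, red; 480x640 float32, m along the optical axis (not along the pixel's ray), 0 where there is no reading.
- robot.calibration(name): a dict with "fx", "fy", "cx", "cy" (pixels), "extrinsics" (4x4, takes a point from world to camera coordinates). Camera axes: x right, y down, z forward; pixel columns grow to the right and rows downward; lengths in m; the calibration is good to about 2 mm. A picture is of the moment at which its call begins. calibration takes no time and is no camera call.
- robot.close_job(): hands the job in; it is judged then, once.
The state is a dict: "t": time; "q": joint angles; "dq": joint speeds; "joint_torque": joint torques, N m; "tool_pos": TCP position; "orientation": TCP orientation; "force": force on the tool from outside, world axes, zero at the start; "wrist_torque": the same for the moment, N m; "opening": finger opening in m; "gripper_force": force on a finger pad.
Only numpy, scipy, OpenCV 4.12 (cv2) and the standard library are available. Lean on these libraries where they do the work, as an engineer would, in place of code of your own. Each camera call takes 0.05 s, during which the arm holds its last target. There are 200 camera calls.

### The job

Two label printers need a ribbon change: fill the caddy with the front two fresh ribbon rolls from the sloped dispenser, one in each of the large notches, and with the two empty full-length cores from the bench, one in each of the small notches, all lying level across both combs. Leave the third fresh roll in the dispenser, where it rolls down to the stop by itself. Leave the part-used ribbon roll and the short core lying where they are on the bench.

Things in the scene. Friction and masses are not known exactly. Their poses are not given: they have to be found in the camera images.
- roll_a_center (a point): Centre of fresh ribbon roll A: black film 36 mm thick, 53 mm long, on a brown core 18 mm thick, 57 mm over its ends; 70 g. y axis = roll axis. At the start the front roll, at the dispenser's stop. Take it from above by its two ends (57 mm): the next roll touches it, so no finger fits between rolls, but the sides are cut away there.
- roll_b_center (a point): Centre of fresh ribbon roll B, same as A; second in the dispenser at the start. It rolls down to the stop within about 1 s once A is lifted out. y axis = roll axis.
- roll_c_center (a point): Centre of fresh ribbon roll C, same as A; third in the dispenser at the start. It stays in the dispenser and ends at the stop. y axis = roll axis.
- core_1_center (a point): Centre of an empty core: plain brown cardboard tube, 18 mm thick, 57 mm long, 16 g, lying on the bench (centre 9 mm above it). y axis = tube axis. It rolls if pushed.
- core_2_center (a point): Centre of the other empty full-length core, same as core_1.
- part_roll_center (a point): Centre of a part-used ribbon roll, to be left alone: black film only 25 mm thick, 53 mm long, on a 57 mm core, lying on the bench. y axis = roll axis.
- short_core_center (a point): Centre of a short core, to be left alone: brown tube 18 mm thick but only 38 mm long, lying on the bench. y axis = tube axis.
- dispenser: Fixed grey chute, 156 x 92 mm, 80 high. Origin: centre of underside; x from the low front to the high back, y along the roll axes. Floor rises 16 deg to a stop lip in front. A roll at the stop has its centre at x -57.5, y 0, z 44.5 mm; each next 34.9 in x, 10 in z further. Up to 44 mm behind the stop fingers at the roll ends can go down to z 25 mm; farther back side walls (65 mm wide) stand 18 mm high.
- ribbon_nest: Longer white insert (104 mm) with two LARGE 90 deg V-notches (32 mm wide) in the fixed grey caddy (122 x 200 mm, rim 21 mm above bench). Origin: centre of underside, 5 mm above bench. Notches at x -24 and +24 mm, cut in two 5 mm combs at y -19 and +19 (top z 22). A roll lies along y, centre y 0, z 31.5 mm, ends overhanging. The V centres it.
- core_nest: Shorter white insert (76 mm) with two SMALL 90 deg V-notches (22 mm wide) in the same caddy, 96 mm beside ribbon_nest along y. Origin: centre of underside, 5 mm above bench. Notches at x -24 and +24 mm, in 5 mm combs at y -19 and +19 (top z 25). A core lies along y, centre y 0, z 26.7 mm. Between the combs 33 mm are clear for fingers, down to z 4 mm.

How it is judged:
By the outcome, as a careful person would: the job done as asked, in the order asked, and still so for the second after the job is handed in, with the robot touching nothing.
It also fails if it takes over 115 s, if anything falls off the work surface, if the arm or the gripper's body presses on something with over 40 N, if the wrist force passes 120 N, or if a joint passes its speed limit or range.

## Working session

There is one attempt and no reset: what is moved stays moved. The work goes in short steps, Python scripts to look and compute and a tool call to move; the robot and the scene stay as the last step left them, time stands still between calls to the robot, and variables do not carry over. Pictures are saved under pics/ and viewed, at most 16 in all, crops included, and the job is handed in when it is done.

Besides the shell and the picture viewer there is one more tool, called by a JSON object that holds its "fn" and its "kwargs". apply_moves: Moves the arm, as the interface text tells. Its arguments: {"type":"object","properties":{"series":{"type":"array"},"claw":{"type":"number"},"newtons":{"type":"number"}},"required":["series"]}

```bash
mkdir -p pics; ls; python3 - <<'E'
from plant import robot
import cv2,numpy as np
for n in("scene","top"):
    p,d=robot.read_camera(n);cv2.imwrite(f"pics/{n}0.png",p);np.save(f"{n}0.npy",d)
    c=robot.calibration(n);print(n,c)
s=robot.read_state();print(s['t'],s['tool_pos'],s['orientation'],s['opening'])
E
```

```text
pics
scene {'fx': 606.2729166215373, 'fy': 606.2729166215373, 'cx': 316.74023180288117, 'cy': 248.5991740993848, 'extrinsics': array([[-0.87509995, -0.48387208, -0.00823912,  0.48844153],
       [-0.19963566,  0.37645249, -0.90467073,  0.14145591],
       [ 0.44084654, -0.79003249, -0.42603168,  0.69217131],
       [ 0.        ,  0.        ,  0.        ,  1.        ]])}
top {'fx': 531.0964042608831, 'fy': 531.0964042608831, 'cx': 315.6022412000903, 'cy': 239.91775917640874, 'extrinsics': array([[-0.01221463, -0.99988445, -0.00904898,  0.08922231],
       [-0.99426764,  0.01310635, -0.10611352,  0.55451044],
       [ 0.10621986,  0.00770097, -0.99431285,  0.87379018],
       [ 0.        ,  0.        ,  0.        ,  1.        ]])}
0.1 [ 0.2323842  -0.55295164  0.40379108] [-3.07804788e+00 -6.20347248e-01  2.91363567e-04] 0.09263457907871021
```

View pics/top0.png

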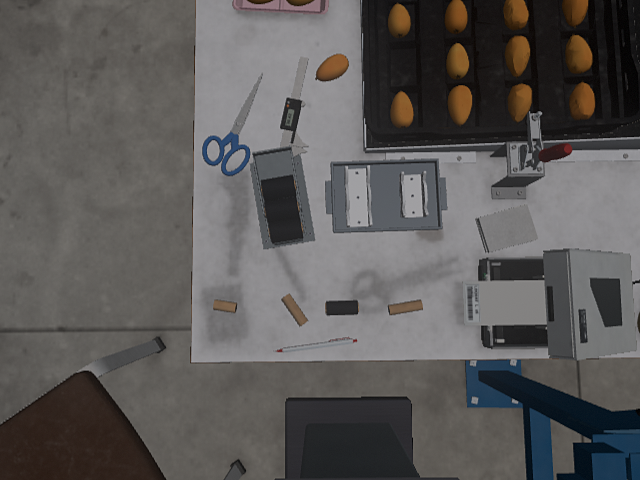

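View pics/scene0.png

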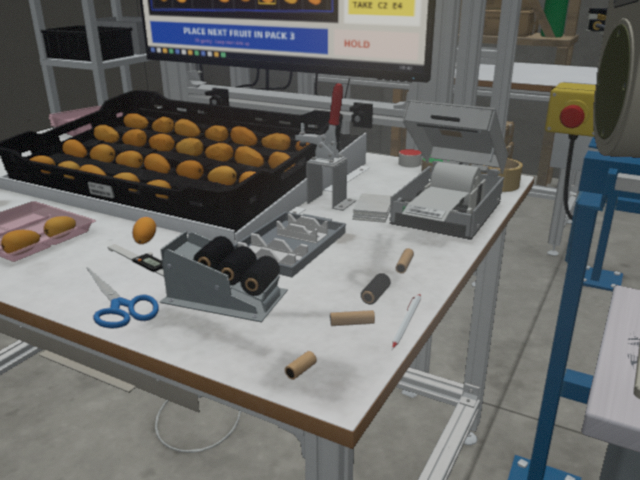

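Top view: dispenser at (282,197) with its low front toward the bottom; caddy at (387,196) with ribbon_nest at (358,197) and core_nest at (414,195). The short core is at (225,306), full cores at (295,309) and (405,306), and the part roll at (342,308). The scene view agrees, with the front roll nearest the robot.

```bash
cat > h.py <<'E'
import numpy as np,cv2
from plant import robot
def ray(cal,uv,z):
    "pixels -> world points on plane height z"
    E=cal["extrinsics"];R,t=E[:3,:3],E[:3,3]
    uv=np.atleast_2d(uv).astype(float)
    d=np.c_[(uv[:,0]-cal["cx"])/cal["fx"],(uv[:,1]-cal["cy"])/cal["fy"],np.ones(len(uv))]@R
    o=-R.T@t
    return o+d*((z-o[2])/d[:,2])[:,None]
def cloud(cal,dep):
    v,u=np.mgrid[:480,:640]
    P=np.stack([(u-cal["cx"])/cal["fx"]*dep,(v-cal["cy"])/cal["fy"]*dep,dep],-1)
    E=cal["extrinsics"];return (P-E[:3,3])@E[:3,:3]
def px(cal,P):
    E=cal["extrinsics"];c=np.atleast_2d(P)@E[:3,:3].T+E[:3,3]
    return np.c_[c[:,0]/c[:,2]*cal["fx"]+cal["cx"],c[:,1]/c[:,2]*cal["fy"]+cal["cy"]]
def blobs(mask,amin=60):
    cs,_=cv2.findContours(mask.astype(np.uint8),cv2.RETR_EXTERNAL,cv2.CHAIN_APPROX_NONE)
    return [c[:,0] for c in cs if cv2.contourArea(c)>amin]
def rect(pts):
    "world xy pts -> centre mm, long, short, yaw of the long side from +y (rad)"
    (c,(w,h),a)=cv2.minAreaRect((pts[:,:2]*1000).astype(np.float32))
    a=np.radians(a)
    if w<h: a+=np.pi/2
    yaw=(a-np.pi/2+np.pi/2)%np.pi-np.pi/2
    return np.round(c,1),round(max(w,h),1),round(min(w,h),1),round(yaw,3)
E
python3 - <<'E'
from h import *
p=cv2.imread("pics/top0.png");d=np.load("top0.npy");cal=robot.calibration("top")
hsv=cv2.cvtColor(p,cv2.COLOR_BGR2HSV);X=cloud(cal,d)
print("bench z",np.median(X[260:290,350:450,2]))
B=(hsv[...,0]<25)&(hsv[...,1]>70);K=(hsv[...,2]<70)
def roi(m,x0,y0,x1,y1):
    r=np.zeros_like(m);r[y0:y1,x0:x1]=m[y0:y1,x0:x1];return r
for c in blobs(roi(B,200,285,430,335)): print("brown",c.mean(0),rect(ray(cal,c,.010)))
for c in blobs(roi(K,320,290,370,325)): print("part",rect(ray(cal,c,.014)))
for c in blobs(roi(K,250,160,315,250)): 
    print("rolls px",cv2.minAreaRect(c.astype(np.float32)))
    m=np.zeros(K.shape,np.uint8);cv2.fillPoly(m,[c],1);Q=X[m>0];print(rect(Q[:,:]),Q[:,2].min(),Q[:,2].max())
W=(hsv[...,1]<25)&(hsv[...,2]>185)
for c in blobs(roi(W,340,160,430,232)): print("insert",rect(ray(cal,c,.028)))
G=roi(~((hsv[...,1]<25)&(hsv[...,2]>165)),240,140,320,255)
# heights
for nm,(x0,y0,x1,y1),lo in(("disp",(240,140,322,255),.012),("caddy",(322,150,452,240),.012)):
    m=roi(X[...,2]>lo,x0,y0,x1,y1)&(d>0);Q=X[m];print(nm,rect(Q),Q[:,2].max())
s=cv2.resize(p[140:255,240:450],None,fx=3.7,fy=3.7,interpolation=cv2.INTER_CUBIC);cv2.imwrite("pics/crop1.png",s)
p2=cv2.imread("pics/scene0.png")[215:330,150:360];cv2.imwrite("pics/crop2.png",cv2.resize(p2,None,fx=3.7,fy=3.7,interpolation=cv2.INTER_CUBIC))
E
```

```text
bench z 0.00017842327266116506
brown [405.27848101 307.02531646] (array([440.2, -70.1]), 56.6, 15.6, np.float64(0.161))
brown [224.57627119 305.79661017] (array([445.9, 240.7]), 39.0, 16.1, np.float64(-0.153))
brown [294.3030303  309.42424242] (array([438.4, 120.6]), 55.5, 15.8, np.float64(-0.98))
part (array([441.5,  39.4]), 53.0, 23.7, np.float64(-0.012))
rolls px ((280.8945007324219, 210.01834106445312), (66.90872955322266, 35.33911895751953), 80.13418579101562)
(array([554.4, 129.2]), 208.2, 65.3, np.float64(-1.357)) 0.0007085930115269394 0.9284692224218782
disp (array([641.3, 154.1]), 180.2, 90.9, np.float64(-1.446)) 0.08597430629602593
caddy (array([644.1, -40.1]), 210.3, 144.5, np.float64(0.016)) 0.034117753542811054
```

View pics/crop1.png

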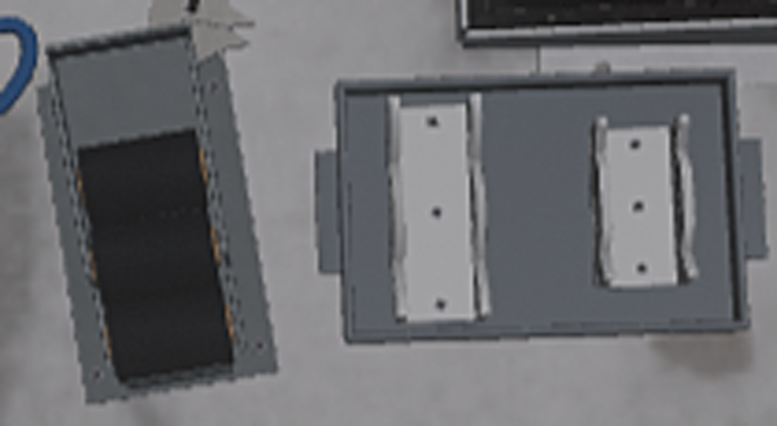

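View pics/crop2.png

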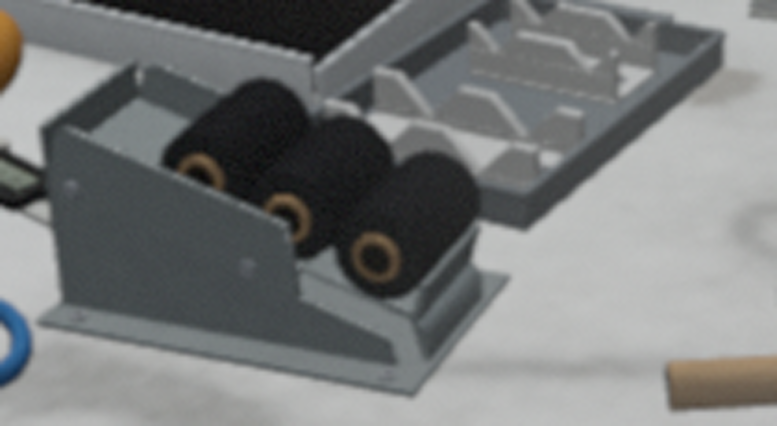

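Crop 1: dispenser plate front corners at (264,249) and (315,240) in full-picture pixels, and nest centre screw holes at about (358,197) and (412,196). Crop 2: core rings of rolls A, B and C at scene pixels (252,284), (228,274) and (204,263).

```bash
python3 - <<'E'
from h import *
p=cv2.imread("pics/top0.png");d=np.load("top0.npy");cal=robot.calibration("top");cs=robot.calibration("scene")
X=cloud(cal,d);g=cv2.cvtColor(p,cv2.COLOR_BGR2GRAY)
c=np.array([[240+a/3.7,140+b/3.7] for a,b in[(88,403),(277,370)]])
F=ray(cal,c,.003);v=F[0]-F[1];yaw=np.arctan2(-v[0],v[1]);print("front edge",F,np.linalg.norm(v),yaw)
for y in(yaw,):
    ex=np.array([np.cos(y),np.sin(y),0]);ey=np.array([-np.sin(y),np.cos(y),0]);o=F.mean(0)+.078*ex;o[2]=0
    print("disp origin",o)
    for i in range(3):
        r=o+ex*(-.0575+.0349*i)+[0,0,.0445+.01*i];print("roll",i,r,"end px",px(cs,r+ey*.0285))
for z,a,b in((.0445,376,257),(.0545,287,217),(.0645,201,178)): print("ring",ray(cs,[150+a/3.7,215+b/3.7],z))
# holes
H=[]
for a,b in[(433,121),(436,212),(441,304),(635,144),(638,206),(641,268)]:
    u,w=240+a/3.7,140+b/3.7;y0,x0=int(w)-4,int(u)-4
    q=255.-g[y0:y0+9,x0:x0+9];q=np.clip(q-np.percentile(q,60)-15,0,None);yy,xx=np.mgrid[:9,:9]
    H.append(ray(cal,[x0+(q*xx).sum()/q.sum(),y0+(q*yy).sum()/q.sum()],.009)[0])
H=np.array(H);print("holes",H.round(4))
for s in("",): print("ribbon",H[:3].mean(0),"core",H[3:].mean(0),np.linalg.norm(H[:3].mean(0)-H[3:].mean(0)))
# holes in scene? tray height near
m=(X[...,0]>.66)&(X[...,0]<.80)&(X[...,1]>-.20)&(X[...,1]<-.0)&(d>0)
for x in np.arange(.66,.84,.02):
    k=(abs(X[...,0]-x)<.01)&(X[...,1]>-.2)&(X[...,1]<.06)&(d>0);print(round(x,2),X[k][:,2].max().round(3),end=' ')
# cores in scene at z .009
ps=cv2.imread("pics/scene0.png");hs=cv2.cvtColor(ps,cv2.COLOR_BGR2HSV)
B=((hs[...,0]<25)&(hs[...,1]>70));B[:240]=0;B[380:]=0;B[:,:270]=0;B[:,430:]=0
for k in blobs(B): print("\nscene core",k.mean(0).round(),rect(ray(cs,k,.009)),end='')
E
```

```text
front edge [[0.54382054 0.1733025  0.003     ]
 [0.5583453  0.08367712 0.003     ]] 0.09079470280276059 0.16066402103585578
disp origin [0.62807838 0.14096776 0.        ]
roll 0 [0.57131891 0.13176927 0.0445    ] end px [[251.85562622 285.31331241]]
roll 1 [0.60576944 0.13735235 0.0545    ] end px [[227.52624817 274.58267051]]
roll 2 [0.64021997 0.14293544 0.0645    ] end px [[203.58842913 264.02472845]]
ring [[0.56836478 0.15810677 0.0445    ]]
ring [[0.60276837 0.16329011 0.0545    ]]
ring [[0.63651949 0.16842829 0.0645    ]]
holes [[ 0.6794  0.0089  0.009 ]
 [ 0.6327  0.0078  0.009 ]
 [ 0.5864  0.006   0.009 ]
 [ 0.6677 -0.0866  0.009 ]
 [ 0.6343 -0.0878  0.009 ]
 [ 0.6045 -0.0884  0.009 ]]
ribbon [0.63285629 0.00756894 0.009     ] core [ 0.63547365 -0.08758777  0.009     ] 0.09519269116852408
0.66 0.031 0.68 0.034 0.7 0.027 0.72 0.106 0.74 0.098 0.76 0.096 0.78 0.097 0.8 0.098 0.82 0.088 
scene core [299. 366.] (array([448.2, 237. ]), 52.0, 20.5, np.float64(-0.148))
scene core [351. 315.] (array([441.8, 113.9]), 56.0, 19.9, np.float64(-0.973))
scene core [405. 257.] (array([445.2, -86.6]), 54.6, 12.8, np.float64(0.171))
```

```bash
cat > go.py <<'E'
import sys
from h import *
from scipy.spatial.transform import Rotation as Ro
def go(x,y,z,ang,tilt=0):
    "grasp point mm, closing-axis angle deg, tilt about tool x (deg); shift is in the tool axes after the turn"
    s=robot.read_state();R=Ro.from_rotvec(s["orientation"]).as_matrix()
    a=np.radians(ang);yv=np.array([np.cos(a),np.sin(a),0]);zv=np.array([0,0,-1.])
    T=np.c_[np.cross(yv,zv),yv,zv]@Ro.from_euler("x",tilt,degrees=True).as_matrix()
    P=1000*s["tool_pos"]+167*R[:,2]
    tcp=np.array([x,y,z])-167*T[:,2]
    print("t",round(s["t"],2),"grasp",P.round(1),"yang",np.degrees(np.arctan2(R[1,1],R[0,1])).round(1),
     "turn",Ro.from_matrix(R.T@T).as_rotvec().round(3),"shift",(T.T@(tcp-1000*s["tool_pos"])).round(1),
     "F",s["force"].round(1),"open",(1000*s["opening"]).round(1),"grip",s["gripper_force"].round(1),"q1,q6",s["q"][[0,5]].round(2))
if __name__=="__main__": go(*map(float,sys.argv[1:]))
E
python3 go.py 571 131.5 160 -80.7
python3 - <<'E'
from h import *
X=cloud(robot.calibration("top"),np.load("top0.npy"))
m=(X[...,1]>-.45)&(X[...,1]<-.17)&(X[...,0]<.7);print("printer/clamp max z",X[m][:,2].max())
E
```

```text
printer/clamp max z 0.2335060677141829Traceback (most recent call last):
  File "go.py", line 14, in <module>
    if __name__=="__main__": go(*map(float,sys.argv[1:]))
                             ~~^^^^^^^^^^^^^^^^^^^^^^^^^^
  File "go.py", line 13, in go
    "F",s["force"].round(1),"open",(1000*s["opening"]).round(1),"grip",s["gripper_force"].round(1),"q1,q6",s["q"][[0,5]].round(2))
                                   ^^^^^^^^^^^^^^^^^^^^^^^^^
AttributeError: 'float' object has no attribute 'round'
```

```bash
sed -i 's/(1000\*s\["opening"\]).round(1)/round(1000*s["opening"],1)/; s/s\["gripper_force"\].round(1)/np.round(s["gripper_force"],1)/; s/s\["q"\]\[\[0,5\]\].round(2)/np.array(s["q"])[[0,5]].round(2)/' go.py
python3 go.py 571 131.5 310 -80.7
```

```text
t 0.1 grasp [ 232.3 -552.7  236.8] yang -67.2 turn [-0.002  0.     0.235] shift [ 444.8 -620.7  -73.2] F [-0.1 -1.3 -1.1] open 92.6 grip 0.0 q1,q6 [-1.26 -0.09]
```

{"fn": "apply_moves", "kwargs": {"series": [[[0,0,-30],[0,0,0.118]],[[0,0,-30],[0,0,0.118]],[[0,0,-20],[0,0,0]]], "claw": 1}}

```text
t: 0.35
tool_pos: [0.2324, -0.5531, 0.4867]
orientation: [3.132, 0.241, 0.0]
force: [0.3, -0.4, 0.3]
opening: 0.093
gripper_force: 0.0
```

```bash
python3 go.py 571 131.5 310 -80.7
```

```text
t 0.35 grasp [ 232.5 -553.2  319.7] yang -81.2 turn [ 0.001 -0.    -0.008] shift [ 444.8 -620.9    9.7] F [ 0.3 -0.4  0.3] open 93.0 grip 0.0 q1,q6 [-1.26  0.16]
```

{"fn": "apply_moves", "kwargs": {"series": [[[18.5,-25.9,0],[0,0,0]],[[18.5,-25.9,0],[0,0,0]],[[18.5,-25.9,0],[0,0,0]],[[18.5,-25.9,0],[0,0,0]],[[18.5,-25.9,0],[0,0,0]],[[18.5,-25.9,0],[0,0,0]],[[18.5,-25.9,0],[0,0,0]],[[18.5,-25.9,0],[0,0,0]],[[18.5,-25.9,0],[0,0,0]],[[18.5,-25.9,0],[0,0,0]],[[18.5,-25.9,0],[0,0,0]],[[18.5,-25.9,0],[0,0,0]]]}}

```text
t: 1.35
tool_pos: [0.4017, -0.2091, 0.4844]
orientation: [-3.131, -0.254, 0.001]
force: [0.0, 0.2, -0.0]
opening: 0.093
gripper_force: 0.0
```

{"fn": "apply_moves", "kwargs": {"series": [[[18.5,-25.9,0],[0,0,0]],[[18.5,-25.9,0],[0,0,0]],[[18.5,-25.9,0],[0,0,0]],[[18.5,-25.9,0],[0,0,0]],[[18.5,-25.9,0],[0,0,0]],[[18.5,-25.9,0],[0,0,0]],[[18.5,-25.9,0],[0,0,0]],[[18.5,-25.9,10],[0,0,0]],[[18.5,-25.9,20],[0,0,0]],[[18.5,-25.9,20],[0,0,0]],[[18.5,-25.9,30],[0,0,0]],[[18.5,-25.9,30],[0,0,0]]]}}

```text
t: 2.35
tool_pos: [0.5696, 0.1308, 0.3767]
orientation: [-3.131, -0.254, -0.002]
force: [0.3, -0.7, -0.3]
opening: 0.0931
gripper_force: 0.0
```

```bash
python3 go.py 571 131.5 100 -80.7
```

```text
t 2.35 grasp [569.8 130.8 209.7] yang -80.7 turn [ 0.    -0.001 -0.   ] shift [  1.5  -0.4 109.7] F [ 0.3 -0.7 -0.3] open 93.1 grip 0.0 q1,q6 [0.14 1.55]
```

{"fn": "apply_moves", "kwargs": {"series": [[[1,-0.5,25],[0,0,0]],[[0,0,30],[0,0,0]],[[0,0,30],[0,0,0]],[[0,0,20],[0,0,0]],[[0,0,10],[0,0,0]],[[0,0,0],[0,0,0]],[[0,0,0],[0,0,0]]]}}

```text
t: 2.93
tool_pos: [0.5701, 0.1298, 0.2628]
orientation: [3.131, 0.254, -0.001]
force: [-0.2, 0.8, 0.8]
opening: 0.093
gripper_force: 0.0
```

```bash
python3 go.py 571 131.5 49.5 -80.7; python3 - <<'E'
from h import *
p,d=robot.read_camera("scene");cv2.imwrite("pics/s1.png",cv2.resize(p[180:330,140:380],None,fx=3.2,fy=3.2))
E
```

```text
t 2.93 grasp [570.  129.7  95.8] yang -80.7 turn [-0.     0.001 -0.001] shift [ 1.1 -1.6 46.3] F [-0.2  0.8  0.8] open 93.0 grip 0.0 q1,q6 [0.14 1.55]
```

View pics/s1.png

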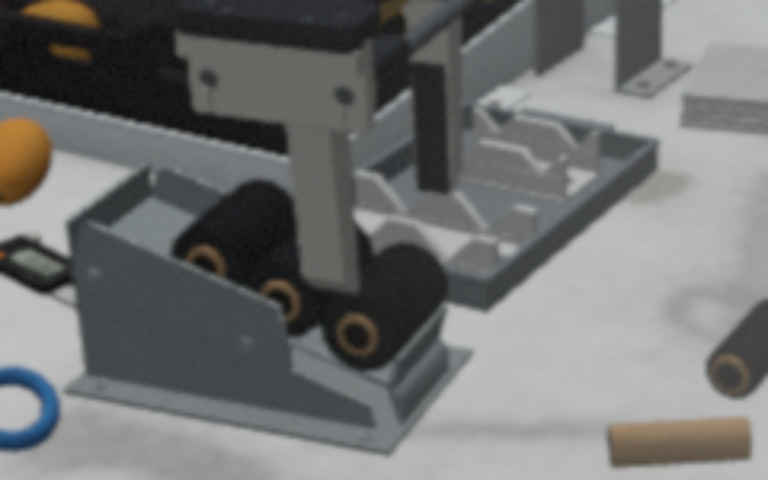

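The open fingers straddle roll A: near fingertip at crop (330,288), ring A at (357,333). They are aligned above it, so I continue down.

{"fn": "apply_moves", "kwargs": {"series": [[[1,-1.5,16],[0,0,0]],[[0,0,16],[0,0,0]],[[0,0,10],[0,0,0]],[[0,0,4],[0,0,0]],[[0,0,0],[0,0,0]],[[0,0,0],[0,0,0]]]}}

```text
t: 3.48
tool_pos: [0.5713, 0.1314, 0.2176]
orientation: [-3.131, -0.254, -0.002]
force: [0.2, -0.1, 0.5]
opening: 0.093
gripper_force: 0.0
```

{"fn": "apply_moves", "kwargs": {"series": [[[0,0,0],[0,0,0]],[[0,0,0],[0,0,0]],[[0,0,0],[0,0,0]],[[0,0,0],[0,0,0]],[[0,0,0],[0,0,0]],[[0,0,0],[0,0,0]],[[0,0,0],[0,0,0]],[[0,0,0],[0,0,0]],[[0,0,0],[0,0,0]]], "claw": 0.5, "newtons": 15}}

```text
t: 4.23
tool_pos: [0.5709, 0.1314, 0.2167]
orientation: [3.131, 0.254, 0.0]
force: [-0.7, -0.6, 1.8]
opening: 0.0568
gripper_force: 15.0
```

```bash
python3 go.py 571 131.5 49.5 -80.7
```

```text
t 4.23 grasp [570.9 131.4  49.7] yang -80.7 turn [ 0.    -0.    -0.001] shift [ 0.1 -0.   0.2] F [-0.7 -0.6  1.8] open 56.8 grip 15.0 q1,q6 [0.14 1.55]
```

{"fn": "apply_moves", "kwargs": {"series": [[[0,0,-6],[0,0,0]],[[0,0,-12],[0,0,0]],[[0,0,-20],[0,0,0]],[[0,0,-30],[0,0,0]],[[0,0,-30],[0,0,0]],[[0,0,-12],[0,0,0]],[[0,0,0],[0,0,0.067]],[[0,0,0],[0,0,0.067]],[[0,0,0],[0,0,0]]]}}

```text
t: 4.98
tool_pos: [0.5709, 0.1314, 0.3271]
orientation: [-3.141, -0.039, -0.001]
force: [-0.2, -0.2, -1.2]
opening: 0.0568
gripper_force: 15.0
```

```bash
python3 go.py 657 8.3 100 -88.4
```

```text
t 4.98 grasp [571.  131.5 160.1] yang -88.6 turn [-0.    -0.001 -0.003] shift [ 82.7 125.5  60.1] F [-0.2 -0.2 -1.2] open 56.8 grip 15.0 q1,q6 [0.14 1.68]
```

{"fn": "apply_moves", "kwargs": {"series": [[[12,18,0],[0,0,0]],[[16,24,0],[0,0,0]],[[16,24,0],[0,0,0]],[[16,24,0],[0,0,0]],[[15,23,0],[0,0,0]],[[7.7,12.5,0],[0,0,0]],[[0,0,25],[0,0,0]],[[0,0,25],[0,0,0]],[[0,0,15],[0,0,0]],[[0,0,10],[0,0,0]],[[0,0,0],[0,0,0]],[[0,0,0],[0,0,0]]]}}

```text
t: 5.98
tool_pos: [0.6568, 0.0087, 0.2514]
orientation: [-3.141, -0.045, 0.002]
force: [0.9, -0.2, -0.9]
opening: 0.0565
gripper_force: 15.0
```

```bash
python3 go.py 657 8.3 42 -88.4;python3 - <<'E'
from h import *
p,d=robot.read_camera("scene");cv2.imwrite("pics/s2.png",cv2.resize(p[180:330,140:380],None,fx=3.2,fy=3.2))
E
```

```text
t 5.98 grasp [656.6   8.7  84.4] yang -88.4 turn [-0.     0.001  0.001] shift [ 0.2  0.4 42.4] F [ 0.9 -0.2 -0.9] open 56.5 grip 15.0 q1,q6 [-0.06  1.48]
```

View pics/s2.png

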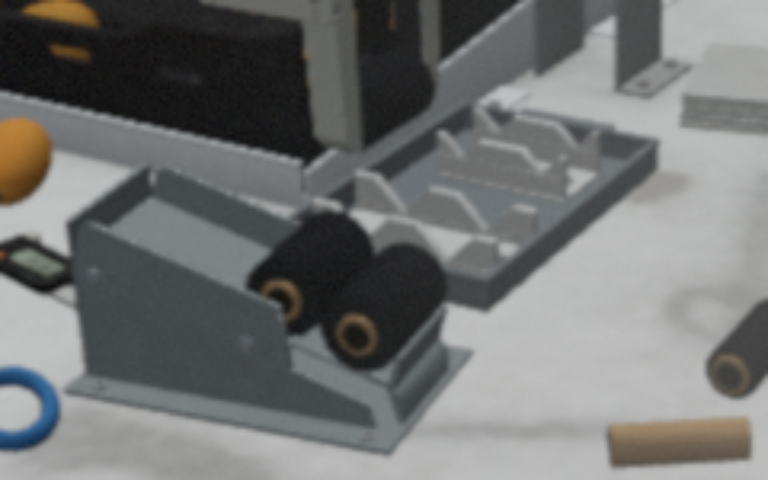

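Roll A hangs over the far notch. B sits at the stop with its ring at crop (357,333), exactly where A's was, and C is behind it. Lowering.

{"fn": "apply_moves", "kwargs": {"series": [[[0,0,15],[0,0,0]],[[0,0,12],[0,0,0]],[[0,0,7],[0,0,0]],[[0,0,4],[0,0,0]],[[0,0,2],[0,0,0]],[[0,0,2],[0,0,0]],[[0,0,0],[0,0,0]],[[0,0,0],[0,0,0]]]}}

```text
t: 6.7
tool_pos: [0.657, 0.0083, 0.2098]
orientation: [-3.141, -0.044, 0.0]
force: [-1.6, -0.1, 0.1]
opening: 0.0568
gripper_force: 15.0
```

```bash
python3 go.py 657 8.3 42 -88.4
```

```text
t 6.7 grasp [657.    8.3  42.8] yang -88.4 turn [-0.  0. -0.] shift [-0.  -0.   0.8] F [-1.6 -0.1  0.1] open 56.8 grip 15.0 q1,q6 [-0.07  1.48]
```

{"fn": "apply_moves", "kwargs": {"series": [[[0,0,0.5],[0,0,0]],[[0,0,0],[0,0,0]],[[0,0,0],[0,0,0]],[[0,0,0],[0,0,0]],[[0,0,0],[0,0,0]],[[0,0,0],[0,0,0]]], "claw": 0.75}}

```text
t: 7.2
tool_pos: [0.6571, 0.0083, 0.2092]
orientation: [3.141, 0.044, 0.0]
force: [-0.6, 0.9, 0.1]
opening: 0.0697
gripper_force: 0.0
```

{"fn": "apply_moves", "kwargs": {"series": [[[0,0,-10],[0,0,0]],[[0,0,-25],[0,0,0]],[[0,0,-30],[0,0,0]],[[0,0,-30],[0,0,0]],[[0,0,-22],[0,0,0]],[[0,0,0],[0,0,-0.067]],[[0,0,0],[0,0,-0.067]]]}}

```text
t: 7.78
tool_pos: [0.6579, 0.0083, 0.3303]
orientation: [3.13, 0.258, 0.009]
force: [-0.2, 0.1, -1.6]
opening: 0.0697
gripper_force: 0.0
```

```bash
python3 go.py 571 131.5 160 -80.7
```

```text
t 7.78 grasp [658.9   8.2 163.3] yang -80.6 turn [ 0.001 -0.006  0.002] shift [ -65.8 -135.7    3.3] F [-0.2  0.1 -1.6] open 69.7 grip 0.0 q1,q6 [-0.07  1.34]
```

{"fn": "apply_moves", "kwargs": {"series": [[[-11,-22.5,0],[0,0,0]],[[-13,-27,0],[0,0,0]],[[-13,-27,0],[0,0,0]],[[-13,-27,0],[0,0,0]],[[-11,-22,0],[0,0,0]],[[-4.5,-10,0],[0,0,0]],[[0,0,20],[0,0,0]],[[0,0,20],[0,0,0]],[[0,0,10],[0,0,0]],[[0,0,0],[0,0,0]],[[0,0,0],[0,0,0]]], "claw": 1}}

```text
t: 8.7
tool_pos: [0.5706, 0.1311, 0.276]
orientation: [3.131, 0.253, -0.002]
force: [0.3, -0.0, 0.8]
opening: 0.0928
gripper_force: 0.0
```

```bash
python3 go.py 571 131.5 49.5 -80.7;python3 - <<'E'
from h import *
p,d=robot.read_camera("scene");cv2.imwrite("pics/s3.png",cv2.resize(p[180:330,140:380],None,fx=3.2,fy=3.2))
E
```

```text
t 8.7 grasp [570.4 131.  109. ] yang -80.8 turn [ 0.     0.001 -0.001] shift [ 0.5 -0.4 59.5] F [ 0.3 -0.   0.8] open 92.8 grip 0.0 q1,q6 [0.14 1.55]
```

View pics/s3.png

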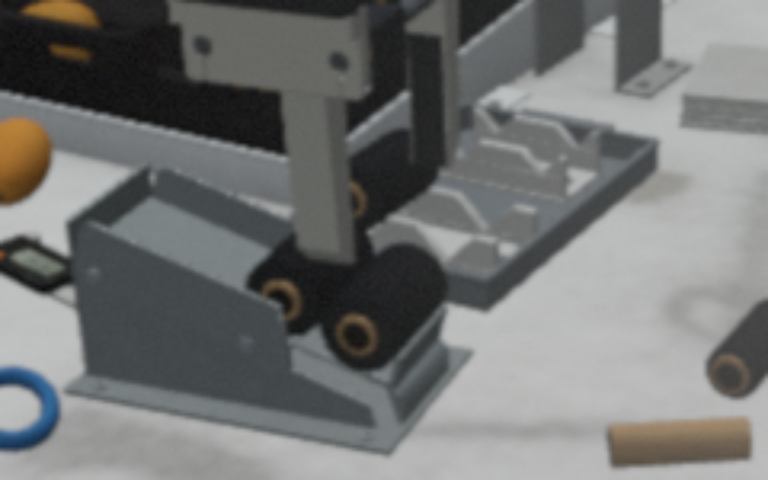

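Roll A lies in the far ribbon notch (ring at crop (357,200)), and B is at the stop (357,333). Descend and grip B.

{"fn": "apply_moves", "kwargs": {"series": [[[0.5,-0.5,20],[0,0,0]],[[0,0,20],[0,0,0]],[[0,0,13],[0,0,0]],[[0,0,6],[0,0,0]],[[0,0,0],[0,0,0]],[[0,0,0],[0,0,0]]]}}

```text
t: 9.25
tool_pos: [0.5713, 0.132, 0.2177]
orientation: [-3.131, -0.254, -0.0]
force: [0.1, -0.3, 0.5]
opening: 0.093
gripper_force: 0.0
```

{"fn": "apply_moves", "kwargs": {"series": [[[0,0,0],[0,0,0]],[[0,0,0],[0,0,0]],[[0,0,0],[0,0,0]],[[0,0,0],[0,0,0]],[[0,0,0],[0,0,0]],[[0,0,0],[0,0,0]],[[0,0,0],[0,0,0]],[[0,0,0],[0,0,0]],[[0,0,0],[0,0,0]]], "claw": 0.5, "newtons": 15}}

```text
t: 10.0
tool_pos: [0.571, 0.132, 0.2173]
orientation: [-3.131, -0.254, -0.0]
force: [-1.3, 0.3, 1.5]
opening: 0.0567
gripper_force: 15.0
```

```bash
python3 go.py 571 131.5 49.5 -80.7
```

```text
t 10.0 grasp [571.1 132.1  50.3] yang -80.7 turn [ 0.    -0.    -0.001] shift [-0.1  0.5  0.8] F [-1.3  0.3  1.5] open 56.7 grip 15.0 q1,q6 [0.14 1.55]
```

{"fn": "apply_moves", "kwargs": {"series": [[[0,0,-6],[0,0,0]],[[0,0,-12],[0,0,0]],[[0,0,-20],[0,0,0]],[[0,0,-30],[0,0,0]],[[0,0,-30],[0,0,0]],[[0,0,-12],[0,0,0]],[[0,0,0],[0,0,0.067]],[[0,0,0],[0,0,0.067]],[[0,0,0],[0,0,0]]]}}

```text
t: 10.75
tool_pos: [0.5709, 0.132, 0.3276]
orientation: [-3.141, -0.039, -0.001]
force: [-0.1, 0.1, -1.7]
opening: 0.057
gripper_force: 15.0
```

```bash
python3 go.py 609 7 43 -88.4
```

```text
t 10.75 grasp [571.  132.1 160.6] yang -88.6 turn [-0.    -0.001 -0.003] shift [ 34.6 126.1 117.6] F [-0.1  0.1 -1.7] open 57.0 grip 15.0 q1,q6 [0.14 1.69]
```

{"fn": "apply_moves", "kwargs": {"series": [[[5,18,0],[0,0,0]],[[7,26,0],[0,0,0]],[[7,26,0],[0,0,0]],[[7,26,0],[0,0,0]],[[6,20,0],[0,0,0]],[[2.6,10.1,0],[0,0,0]],[[0,0,25],[0,0,0]],[[0,0,25],[0,0,0]],[[0,0,18],[0,0,0]],[[0,0,10],[0,0,0]],[[0,0,0],[0,0,0]],[[0,0,0],[0,0,0]]]}}

```text
t: 11.75
tool_pos: [0.6089, 0.0074, 0.2489]
orientation: [-3.141, -0.045, 0.002]
force: [0.3, -0.7, 0.7]
opening: 0.057
gripper_force: 15.0
```

```bash
python3 go.py 609 7 43 -88.4
```

```text
t 11.75 grasp [608.7   7.4  81.9] yang -88.3 turn [-0.     0.001  0.001] shift [ 0.1  0.4 38.9] F [ 0.3 -0.7  0.7] open 57.0 grip 15.0 q1,q6 [-0.07  1.47]
```

{"fn": "apply_moves", "kwargs": {"series": [[[0,0.4,15],[0,0,0]],[[0,0,10],[0,0,0]],[[0,0,6],[0,0,0]],[[0,0,4],[0,0,0]],[[0,0,2],[0,0,0]],[[0,0,2],[0,0,0]],[[0,0,0],[0,0,0]],[[0,0,0],[0,0,0]]]}}

```text
t: 12.42
tool_pos: [0.6092, 0.0066, 0.2105]
orientation: [3.141, 0.044, 0.001]
force: [-1.1, 1.0, -1.4]
opening: 0.0568
gripper_force: 15.0
```

{"fn": "apply_moves", "kwargs": {"series": [[[0,0,0],[0,0,0]],[[0,0,0],[0,0,0]],[[0,0,0],[0,0,0]],[[0,0,0],[0,0,0]],[[0,0,0],[0,0,0]],[[0,0,0],[0,0,0]]], "claw": 0.75}}

```text
t: 12.92
tool_pos: [0.6091, 0.0066, 0.2102]
orientation: [-3.141, -0.044, -0.0]
force: [-0.2, 0.0, 0.4]
opening: 0.0696
gripper_force: 0.0
```

{"fn": "apply_moves", "kwargs": {"series": [[[0,0,-10],[0,0,0]],[[0,0,-25],[0,0,0]],[[0,0,-30],[0,0,0]],[[0,0,-30],[0,0,0]],[[0,0,-22],[0,0,0]],[[0,0,0],[0,0,0]],[[0,0,0],[0,0,0]]]}}

```text
t: 13.5
tool_pos: [0.6098, 0.0065, 0.3301]
orientation: [3.141, 0.044, 0.007]
force: [0.5, -0.1, -1.2]
opening: 0.0697
gripper_force: 0.0
```

```bash
python3 go.py 438.5 120.5 80 -56.1
```

```text
t 13.5 grasp [610.6   6.5 163.1] yang -88.4 turn [ 0.002 -0.005 -0.564] shift [ -78.6 -190.1   83.1] F [ 0.5 -0.1 -1.2] open 69.7 grip 0.0 q1,q6 [-0.07  1.47]
```

{"fn": "apply_moves", "kwargs": {"series": [[[0,0,0],[0,0,-0.113]],[[0,0,0],[0,0,-0.113]],[[0,0,0],[0,0,-0.113]],[[0,0,0],[0,0,-0.113]],[[0,0,0],[0,0,-0.112]],[[-12,-29,0],[0,0,0]],[[-14,-34,0],[0,0,0]],[[-14,-34,0],[0,0,0]],[[-14,-34,0],[0,0,0]],[[-14,-34,10],[0,0,0]],[[-10.6,-25,20],[0,0,0]],[[0,0,20],[0,0,0]]], "claw": 0.45}}

```text
t: 14.5
tool_pos: [0.4341, 0.1224, 0.2753]
orientation: [-3.003, -0.919, 0.004]
force: [-0.5, 0.0, -0.7]
opening: 0.0418
gripper_force: 0.0
```

{"fn": "apply_moves", "kwargs": {"series": [[[0,0,15],[0,0,0]],[[0,0,0],[0,0,0]],[[0,0,0],[0,0,0]]]}}

```text
t: 14.75
tool_pos: [0.4369, 0.1203, 0.2607]
orientation: [-3.004, -0.916, 0.006]
force: [0.5, 0.1, 0.4]
opening: 0.042
gripper_force: 0.0
```

```bash
python3 go.py 438.5 120.5 22 -56.1;python3 - <<'E'
from h import *
p,d=robot.read_camera("scene");cv2.imwrite("pics/s4.png",cv2.resize(p[190:370,160:440],None,fx=2.8,fy=2.8))
E
```

```text
t 14.75 grasp [436.2 120.2  93.7] yang -56.1 turn [-0.002  0.003  0.   ] shift [ 1.5  0.8 71.7] F [0.5 0.1 0.4] open 42.0 grip 0.0 q1,q6 [0.16 1.13]
```

View pics/s4.png

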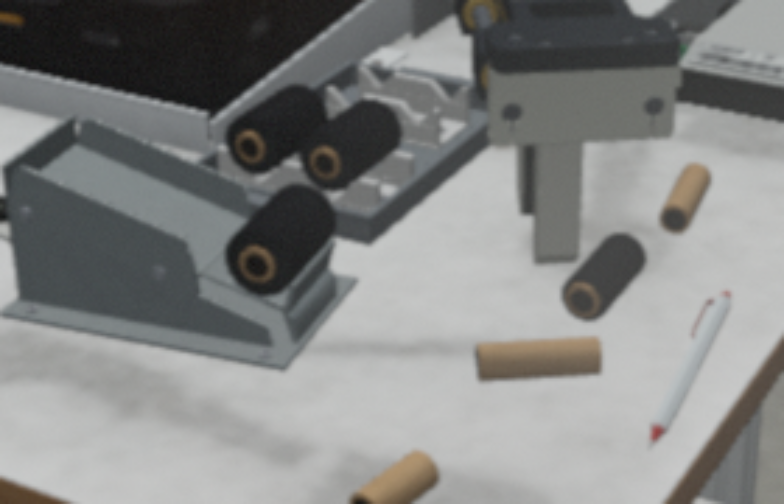

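Both rolls lie in the ribbon notches (rings at crop (249,148) and (324,161)), and C is at the stop (256,264). The gripper stands over core 1 at (538,358), so I descend.

{"fn": "apply_moves", "kwargs": {"series": [[[1.5,0.8,18],[0,0,0]],[[0,0,20],[0,0,0]],[[0,0,16],[0,0,0]],[[0,0,10],[0,0,0]],[[0,0,5],[0,0,0]],[[0,0,2],[0,0,0]],[[0,0,0],[0,0,0]],[[0,0,0],[0,0,0]]]}}

```text
t: 15.47
tool_pos: [0.4401, 0.1206, 0.1921]
orientation: [3.005, 0.916, 0.002]
force: [0.0, 0.8, 0.2]
opening: 0.0415
gripper_force: 0.0
```

```bash
python3 go.py 438.5 120.5 22 -56.1;python3 - <<'E'
from h import *
p,d=robot.read_camera("scene");cv2.imwrite("pics/s5.png",cv2.resize(p[270:350,300:420],None,fx=5,fy=5))
E
```

```text
t 15.47 grasp [440.4 120.7  25.1] yang -56.1 turn [ 0.001 -0.001 -0.   ] shift [-1.4 -0.8  3.1] F [0.  0.8 0.2] open 41.5 grip 0.0 q1,q6 [0.16 1.13]
```

View pics/s5.png

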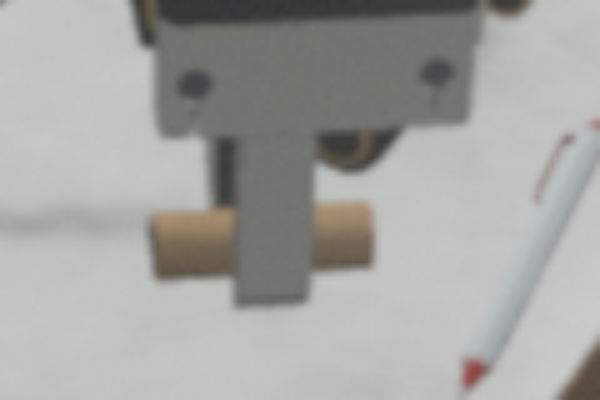

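The fingers straddle core 1, near finger at crop x 273 and core centre at 263, about 2 mm along its axis. Good; close.

{"fn": "apply_moves", "kwargs": {"series": [[[1,0,3],[0,0,0]],[[0,0,0],[0,0,0]]]}}

```text
t: 15.68
tool_pos: [0.4406, 0.1212, 0.1884]
orientation: [3.005, 0.916, 0.002]
force: [0.1, 0.2, -0.4]
opening: 0.0419
gripper_force: 0.0
```

{"fn": "apply_moves", "kwargs": {"series": [[[0,0,0],[0,0,0]],[[0,0,0],[0,0,0]],[[0,0,0],[0,0,0]],[[0,0,0],[0,0,0]],[[0,0,0],[0,0,0]],[[0,0,0],[0,0,0]],[[0,0,0],[0,0,0]],[[0,0,0],[0,0,0]],[[0,0,0],[0,0,0]]], "claw": 0.1, "newtons": 8}}

```text
t: 16.43
tool_pos: [0.4403, 0.1211, 0.1881]
orientation: [3.005, 0.916, 0.0]
force: [0.7, 0.5, 0.3]
opening: 0.0177
gripper_force: 8.0
```

```bash
python3 go.py 438.5 120.5 22 -56.1
```

```text
t 16.43 grasp [440.3 121.1  21.1] yang -56.1 turn [ 0. -0.  0.] shift [-1.9 -0.5 -0.9] F [0.7 0.5 0.3] open 17.7 grip 8.0 q1,q6 [0.16 1.14]
```

{"fn": "apply_moves", "kwargs": {"series": [[[0,0,-8],[0,0,0]],[[0,0,-20],[0,0,0]],[[0,0,-32],[0,0,0]],[[0,0,-30],[0,0,-0.11]],[[0,0,-30],[0,0,-0.112]],[[0,0,-20],[0,0,-0.112]],[[0,0,0],[0,0,-0.112]],[[0,0,0],[0,0,-0.112]],[[0,0,0],[0,0,-0.112]],[[0,0,0],[0,0,-0.112]],[[0,0,0],[0,0,-0.112]],[[0,0,0],[0,0,-0.113]]]}}

```text
t: 17.43
tool_pos: [0.4402, 0.1211, 0.3287]
orientation: [2.184, 2.258, 0.001]
force: [-0.7, 0.2, -0.8]
opening: 0.0177
gripper_force: 8.0
```

```bash
python3 go.py 659.5 -87 100 1.6; echo; python3 go.py 659.5 -87 100 1.6 9;python3 go.py 659.5 -87 100 1.6 -9
```

```text
t 17.43 grasp [440.3 121.1 161.7] yang 1.9 turn [ 0.    -0.     0.006] shift [-214.2  213.4   61.7] F [-0.7  0.2 -0.8] open 17.7 grip 8.0 q1,q6 [0.16 0.12]

t 17.43 grasp [440.3 121.1 161.7] yang 1.9 turn [0.157 0.    0.006] shift [-214.2  246.5   25.5] F [-0.7  0.2 -0.8] open 17.7 grip 8.0 q1,q6 [0.16 0.12]
t 17.43 grasp [440.3 121.1 161.7] yang 1.9 turn [-0.157 -0.001  0.006] shift [-214.2  175.    92.3] F [-0.7  0.2 -0.8] open 17.7 grip 8.0 q1,q6 [0.16 0.12]
```

{"fn": "apply_moves", "kwargs": {"series": [[[-16,16,0],[0,0,0.006]],[[-22,22,0],[0,0,0]],[[-22,22,0],[0,0,0]],[[-22,22,0],[0,0,0]],[[-22,22,0],[0,0,0]],[[-22,22,0],[0,0,0]],[[-22,22,0],[0,0,0]],[[-22,22,0],[0,0,0]],[[-22,22,0],[0,0,0]],[[-22,22,0],[-0.079,0,0]],[[0,0,0],[-0.078,0,0]],[[0,0,0],[0,0,0]]]}}

```text
t: 18.43
tool_pos: [0.6594, -0.0894, 0.3278]
orientation: [2.117, 2.16, 0.173]
force: [-1.1, 0.4, -1.1]
opening: 0.018
gripper_force: 8.0
```

```bash
python3 go.py 657.6 -87 85 1.6 -9
```

```text
t 18.43 grasp [686.  -88.9 162.9] yang 1.1 turn [ 0.003  0.001 -0.008] shift [  2.5 -39.7  72.5] F [-1.1  0.4 -1.1] open 18.0 grip 8.0 q1,q6 [-0.22 -0.25]
```

{"fn": "apply_moves", "kwargs": {"series": [[[2.5,-20,0],[0,0,-0.008]],[[0,-20,10],[0,0,0]],[[0,0,25],[0,0,0]],[[0,0,22],[0,0,0]],[[0,0,15],[0,0,0]],[[0,0,0],[0,0,0]],[[0,0,0],[0,0,0]],[[0,0,0],[0,0,0]]]}}

```text
t: 19.1
tool_pos: [0.6313, -0.0861, 0.2522]
orientation: [2.107, 2.172, 0.17]
force: [-0.2, -0.5, -0.2]
opening: 0.0176
gripper_force: 8.0
```

```bash
python3 go.py 657.6 -87 44 1.6 -9;python3 - <<'E'
from h import *
p,d=robot.read_camera("scene");cv2.imwrite("pics/s6.png",cv2.resize(p[170:290,200:400],None,fx=4,fy=4))
E
```

```text
t 19.1 grasp [657.5 -85.6  87.2] yang 1.8 turn [0.001 0.001 0.003] shift [-1.6 -6.6 42.7] F [-0.2 -0.5 -0.2] open 17.6 grip 8.0 q1,q6 [-0.23 -0.27]
```

View pics/s6.png

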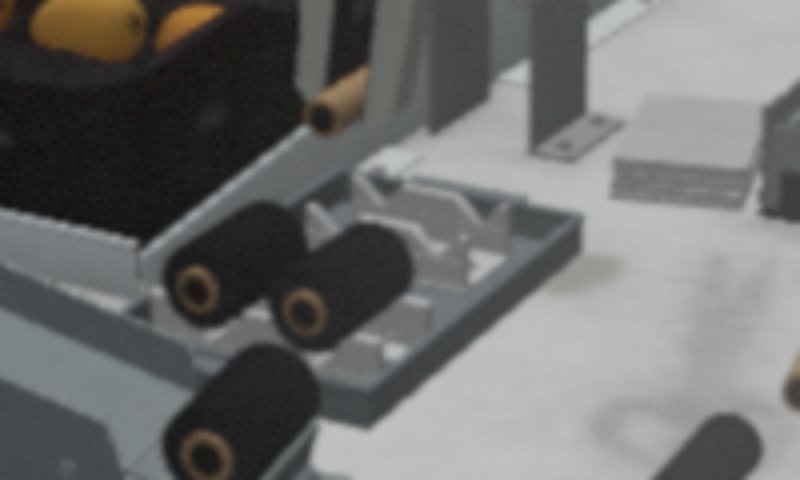

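Core 1 is held level over the core nest, with the core at crop (335,100) and the far notch below it at about (360,190). Both rolls are seated. Lowering.

{"fn": "apply_moves", "kwargs": {"series": [[[-1.6,-2.2,14],[0,0,0]],[[0,-1.9,12],[0,0,0]],[[0,-1.2,8],[0,0,0]],[[0,-0.6,4],[0,0,0]],[[0,-0.4,2.5],[0,0,0]],[[0,-0.3,2],[0,0,0]],[[0,0,0],[0,0,0]],[[0,0,0],[0,0,0]]]}}

```text
t: 19.82
tool_pos: [0.6314, -0.0879, 0.2082]
orientation: [2.107, 2.171, 0.171]
force: [3.7, 0.3, 0.7]
opening: 0.0179
gripper_force: 8.0
```

```bash
python3 go.py 657.6 -87 44 1.6 -9
```

```text
t 19.82 grasp [657.7 -87.4  43.3] yang 1.7 turn [0.001 0.001 0.002] shift [ 0.2  0.2 -0.7] F [3.7 0.3 0.7] open 17.9 grip 8.0 q1,q6 [-0.23 -0.28]
```

{"fn": "apply_moves", "kwargs": {"series": [[[0,0,0],[0,0,0]],[[0,0,0],[0,0,0]],[[0,0,0],[0,0,0]],[[0,0,0],[0,0,0]],[[0,0,0],[0,0,0]]], "claw": 0.33}}

```text
t: 20.23
tool_pos: [0.6308, -0.0879, 0.2074]
orientation: [2.108, 2.172, 0.169]
force: [0.8, -0.2, 0.6]
opening: 0.0303
gripper_force: 0.0
```

{"fn": "apply_moves", "kwargs": {"series": [[[0,0,-8],[0,0,0]],[[0,0,-15],[0,0,0]],[[0,0,-25],[0,0,0]],[[0,0,-30],[0,0,0]],[[0,0,-30],[0,0,0]],[[0,0,0],[0.079,0,0]],[[0,0,0],[0.078,0,0]],[[0,0,0],[0,0,0]]]}}

```text
t: 20.9
tool_pos: [0.6145, -0.0884, 0.3173]
orientation: [2.187, 2.253, -0.003]
force: [0.3, 0.3, -0.8]
opening: 0.0311
gripper_force: 0.0
```

```bash
python3 - <<'E'
from h import *
p,d=robot.read_camera("scene");cv2.imwrite("pics/s7.png",cv2.resize(p[170:290,200:440],None,fx=3.3,fy=3.3))
E
python3 go.py 440.2 -70.1 80 9.2
```

```text
t 20.95 grasp [615.1 -88.6 149. ] yang 1.7 turn [ 0.002  0.002 -0.13 ] shift [  45.9 -169.3   69. ] F [ 1.3 -0.8 -0.3] open 30.8 grip 0.0 q1,q6 [-0.22 -0.25]
```

View pics/s7.png

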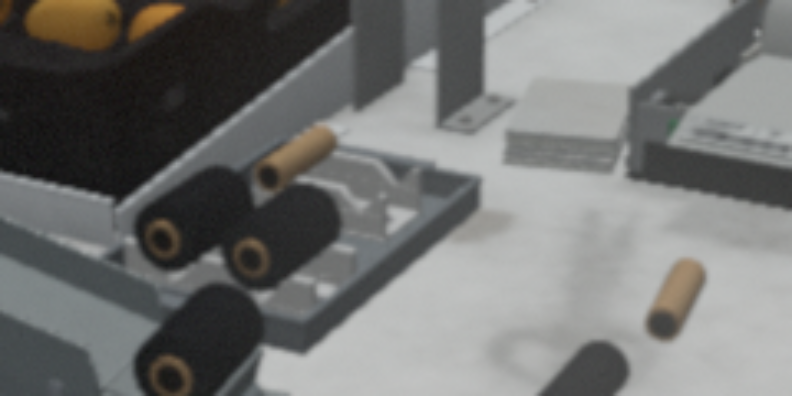

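Core 1 lies in the far small notch (crop (297,157)). Core 2 is at (675,298), near ring at (662,323). Moving to core 2.

{"fn": "apply_moves", "kwargs": {"series": [[[0,0,0],[0,0,-0.065]],[[0,0,0],[0,0,-0.065]],[[6,-22,0],[0,0,0]],[[8,-29,0],[0,0,0]],[[8,-29,0],[0,0,0]],[[8,-29,0],[0,0,0]],[[8,-29,10],[0,0,0]],[[7.9,-31,20],[0,0,0]],[[0,0,25],[0,0,0]],[[0,0,10],[0,0,0]],[[0,0,0],[0,0,0]],[[0,0,0],[0,0,0]]], "claw": 0.45}}

```text
t: 21.95
tool_pos: [0.4405, -0.0701, 0.2497]
orientation: [2.036, 2.391, -0.0]
force: [-0.2, 0.3, -0.1]
opening: 0.0423
gripper_force: 0.0
```

```bash
python3 go.py 440.2 -70.1 22 9.2; python3 - <<'E'
from h import *
cs=robot.calibration("scene");y=.161
print("pred end",np.array([440.2,-70.1])+28.5*np.array([-np.sin(y),np.cos(y)]),"seen",ray(cs,[200+662/3.3,170+323/3.3],.009)*1000)
p,d=robot.read_camera("scene");cv2.imwrite("pics/s8.png",cv2.resize(p[170:290,310:470],None,fx=4,fy=4))
E
```

```text
t 21.95 grasp [440.7 -70.3  82.7] yang 9.2 turn [ 0.001  0.001 -0.001] shift [ 0.1 -0.3 60.7] F [-0.2  0.3 -0.1] open 42.3 grip 0.0 q1,q6 [-0.27 -0.43]
pred end [435.63129741 -41.96857706] seen [[437.81517547 -44.53292189   9.        ]]
```

View pics/s8.png

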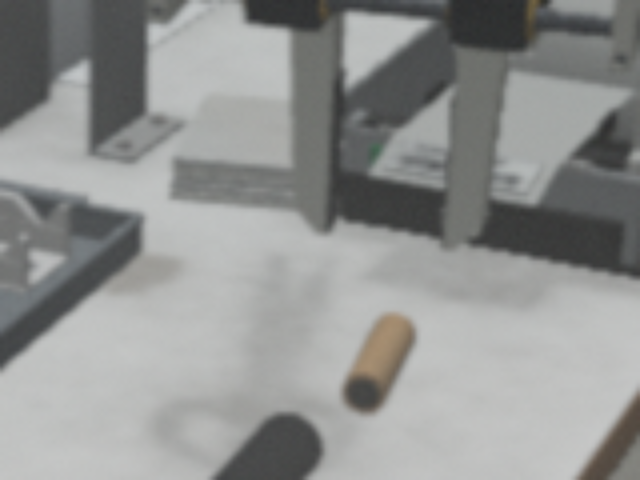

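The fingers stand either side of core 2 (380,360), tips at (320,230) and (460,243). The scene ray agrees within about 2.5 mm. Descend with a 1 mm shift and close.

{"fn": "apply_moves", "kwargs": {"series": [[[-0.5,0.5,18],[0,0,0]],[[0,0,18],[0,0,0]],[[0,0,13],[0,0,0]],[[0,0,7],[0,0,0]],[[0,0,3.5],[0,0,0]],[[0,0,1],[0,0,0]],[[0,0,0],[0,0,0]],[[0,0,0],[0,0,0]]]}}

```text
t: 22.67
tool_pos: [0.4412, -0.0706, 0.1899]
orientation: [2.035, 2.39, -0.0]
force: [0.5, -0.3, -0.2]
opening: 0.0419
gripper_force: 0.0
```

{"fn": "apply_moves", "kwargs": {"series": [[[0,0,0],[0,0,0]],[[0,0,0],[0,0,0]],[[0,0,0],[0,0,0]],[[0,0,0],[0,0,0]],[[0,0,0],[0,0,0]],[[0,0,0],[0,0,0]],[[0,0,0],[0,0,0]],[[0,0,0],[0,0,0]],[[0,0,0],[0,0,0]]], "claw": 0.1, "newtons": 8}}

```text
t: 23.42
tool_pos: [0.4406, -0.0705, 0.189]
orientation: [2.036, 2.391, -0.001]
force: [-0.5, -0.6, 3.4]
opening: 0.0179
gripper_force: 8.0
```

```bash
python3 go.py 440.2 -70.1 22 9.2
```

```text
t 23.42 grasp [440.7 -70.7  22. ] yang 9.2 turn [ 0.     0.001 -0.001] shift [ 0.5 -0.4  0. ] F [-0.5 -0.6  3.4] open 17.9 grip 8.0 q1,q6 [-0.27 -0.43]
```

{"fn": "apply_moves", "kwargs": {"series": [[[0,0,-8],[0,0,0]],[[0,0,-20],[0,0,0]],[[0,0,-30],[0,0,0]],[[0,0,-30],[0,0,0.065]],[[0,0,-30],[0,0,0.067]],[[0,0,-10],[-0.079,0,0]],[[0,0,0],[-0.078,0,0]],[[0,0,0],[0,0,0]],[[0,0,0],[0,0,0]]]}}

```text
t: 24.17
tool_pos: [0.4398, -0.0703, 0.317]
orientation: [2.111, 2.17, 0.167]
force: [-0.2, -0.3, -0.1]
opening: 0.0178
gripper_force: 8.0
```

```bash
python3 go.py 610 -88.3 120 1.6 -9
```

```text
t 24.17 grasp [465.7 -69.8 152. ] yang 1.6 turn [-0.002  0.001 -0.   ] shift [-22.7 136.7  54.1] F [-0.2 -0.3 -0.1] open 17.8 grip 8.0 q1,q6 [-0.29 -0.33]
```

{"fn": "apply_moves", "kwargs": {"series": [[[-3,18,3],[0,0,0]],[[-4,26,5],[0,0,0]],[[-4,26,5],[0,0,0]],[[-4,26,6],[0,0,0]],[[-4,24,10],[0,0,0]],[[-3.7,16.7,25],[0,0,0]],[[0,-3,20],[0,0,0]],[[0,-2.5,16],[0,0,0]],[[0,0,0],[0,0,0]],[[0,0,0],[0,0,0]]]}}

```text
t: 25.0
tool_pos: [0.5838, -0.0888, 0.2462]
orientation: [2.114, 2.174, 0.164]
force: [0.8, -1.2, -0.0]
opening: 0.0182
gripper_force: 8.0
```

```bash
python3 go.py 610 -88.3 44.5 1.6 -9
```

```text
t 25.0 grasp [608.8 -88.1  81.1] yang 1.6 turn [-0.007 -0.     0.   ] shift [-0.3 -5.7 36.3] F [ 0.8 -1.2 -0. ] open 18.2 grip 8.0 q1,q6 [-0.25 -0.3 ]
```

{"fn": "apply_moves", "kwargs": {"series": [[[0,-2,12],[0,0,0]],[[0,-1.5,9.5],[0,0,0]],[[0,-0.9,6],[0,0,0]],[[0,-0.6,4],[0,0,0]],[[0,-0.4,2.5],[0,0,0]],[[0,-0.3,2],[0,0,0]],[[0,0,0],[0,0,0]],[[0,0,0],[0,0,0]]]}}

```text
t: 25.67
tool_pos: [0.5848, -0.0892, 0.2123]
orientation: [2.11, 2.17, 0.17]
force: [0.3, 0.5, -0.1]
opening: 0.0177
gripper_force: 8.0
```

```bash
python3 go.py 610 -88.3 44.5 1.6 -9;python3 - <<'E'
from h import *
p,d=robot.read_camera("scene");cv2.imwrite("pics/s9.png",cv2.resize(p[190:270,220:360],None,fx=5.5,fy=5.5))
E
```

```text
t 25.67 grasp [611.  -88.7  47.4] yang 1.6 turn [0.    0.001 0.   ] shift [ 0.2 -1.4  2.7] F [ 0.3  0.5 -0.1] open 17.7 grip 8.0 q1,q6 [-0.25 -0.3 ]
```

View pics/s9.png

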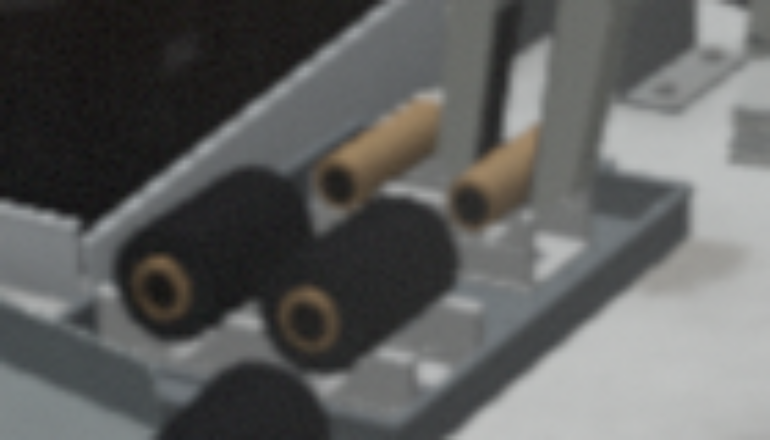

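Core 2 (near end at crop (470,203)) is just above the near notch, parallel to core 1 (338,185). Lower the last 3 mm and release.

{"fn": "apply_moves", "kwargs": {"series": [[[0,-0.8,1.5],[0,0,0]],[[0,0,1.2],[0,0,0]],[[0,0,0],[0,0,0]],[[0,0,0],[0,0,0]]]}}

```text
t: 26.05
tool_pos: [0.5844, -0.0892, 0.2097]
orientation: [2.11, 2.17, 0.169]
force: [-2.6, -0.3, 4.2]
opening: 0.0178
gripper_force: 8.0
```

{"fn": "apply_moves", "kwargs": {"series": [[[0,0,0],[0,0,0]],[[0,0,0],[0,0,0]],[[0,0,0],[0,0,0]],[[0,0,0],[0,0,0]],[[0,0,0],[0,0,0]]], "claw": 0.3}}

```text
t: 26.47
tool_pos: [0.5843, -0.0891, 0.2091]
orientation: [2.11, 2.17, 0.169]
force: [-0.6, -0.4, -0.6]
opening: 0.0278
gripper_force: 0.0
```

{"fn": "apply_moves", "kwargs": {"series": [[[0,0,-8],[0,0,0]],[[0,0,-15],[0,0,0]],[[0,0,-25],[0,0,0]],[[0,0,-30],[0,0,0]],[[0,0,-30],[0,0,0]],[[0,-25,-20],[0,0,0]],[[0,-30,-10],[0,0,0]],[[0,-30,0],[0,0,0]],[[0,-30,0],[0,0,0]],[[0,-30,0],[0,0,0]],[[0,0,0],[0,0,0]]]}}

```text
t: 27.38
tool_pos: [0.4152, -0.093, 0.3206]
orientation: [2.113, 2.173, 0.166]
force: [-1.7, 0.4, 0.2]
opening: 0.0278
gripper_force: 0.0
```

```bash
python3 go.py 610 -88.3 44.5 1.6 -9;python3 - <<'E'
from h import *
p,d=robot.read_camera("scene");q,d=robot.read_camera("top")
a=cv2.resize(p[195:345,140:440],(790,395));b=cv2.resize(q[150:330,190:460],None,fx=2.9,fy=2.9);cv2.imwrite("pics/s10.png",a);cv2.imwrite("pics/t10.png",b)
E
```

```text
t 27.38 grasp [440.5 -92.3 155.6] yang 1.6 turn [-0.005  0.    -0.   ] shift [ -0.8 149.3 136.2] F [-1.7  0.4  0.2] open 27.8 grip 0.0 q1,q6 [-0.37 -0.41]
```

View pics/s10.png

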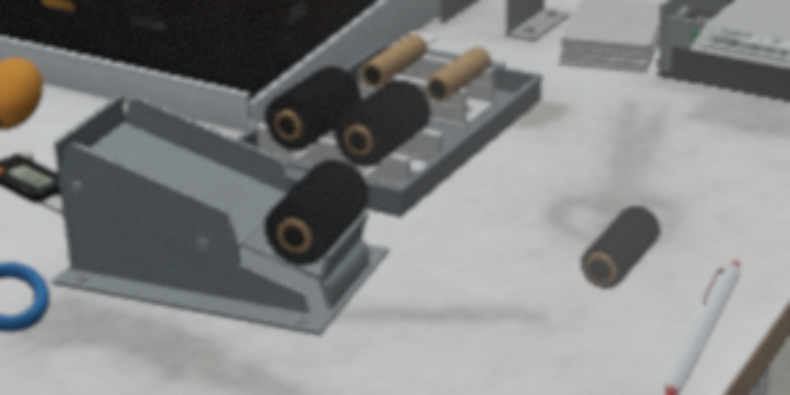

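View pics/t10.png

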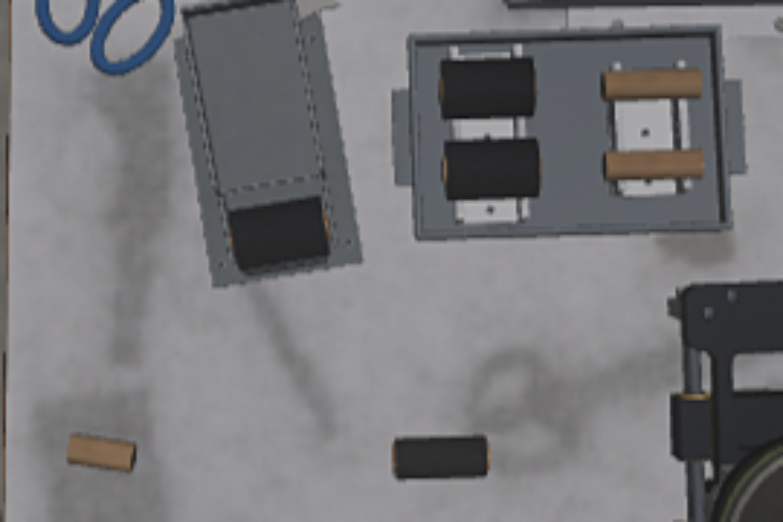

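The scene view and the top view agree. Both rolls are in the large notches (top view (487,88) and (491,168)), and both cores lie across the small combs (652,84) and (654,164). C is at the stop, and the part roll and short core have not moved. Handing in.

```bash
python3 -c "
from plant import robot
print(robot.close_job())"
```

```text
the job is handed in; nothing more can be done
None
```

The job is handed in at about 27 s: rolls A and B are in the large notches, both full-length cores are in the small notches, roll C is at the dispenser stop, and the part-used roll and short core were left where they lay.

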